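# Offer up the pivot ball in its spouted dish

### The job

The steel ball for the door's bottom pivot is waiting in the little spouted dish. Pick the dish up, turn it about a quarter turn so that its spout points squarely at the pivot's upright leg, and bring the lip of the spout over the pivot's cup, a finger's breadth or two above it, keeping the dish level and the ball in its middle all the way. Finish while still holding the dish there, level and still, ready for the ball to be tipped in; do not bump the pivot or shift the lock, the hinge or the screwdriver.

Things in the scene. Friction and masses are not known exactly. Their poses are not given: they have to be found in the camera images.
- dish: Blue octagonal steel dish with a pouring spout, on a round foot (36 mm across, 9 mm high), 0.15 to 0.25 kg, loose; origin under the centre of its foot, z up, x towards the spout. 60 mm across flats; each side 25 mm wide and upright from 8 to 30 mm above the table. The two sides facing +y and -y are 60 mm apart and free to grip. At the start the spout points to the robot's left, +-15 deg.
- dish_mid (a point): Centre of the dish, 18 mm above the underside of its foot; axes as the dish. Inside, the floor falls 3.5 degrees from all sides, spout included, to the middle, 11 mm above the underside of the foot; walls 2.5 mm.
- dish_lip (a point): Middle of the spout's lip, where its floor ends: 59 mm along x from the dish's centre and 15 mm above the underside of the foot; axes as the dish. The spout is a channel 23 mm wide inside and 28 mm outside; its cheeks rise to 30 mm above the underside of the foot.
- ball: Loose steel ball, 20 mm in diameter, 33 g, resting at the lowest point in the middle of the dish; it stays there if the dish is tilted less than about 4 degrees and moved without jerks (below about 0.6 m/s2), else it rolls. Its axes mean nothing.
- ball_center (a point): Centre of the ball.
- pivot: Bottom pivot, fixed: dark steel angle bracket 50 mm wide on a wood offcut (115 by 90 by 18 mm, from 55 mm before to 60 mm behind the cup). Origin on the table under the cup's axis, z up, x from the open side (facing the robot within 15 degrees) to the upright leg, whose near face is 36 mm behind the cup's axis, its top 74 mm above the table. The cup is a round boss, 40 mm outside, 26 mm inside.
- cup_mouth (a point): Centre of the cup's open mouth, 42 mm above the table; axes as the pivot. The dish is to end with its spout pointing along +x here, its body on the open (-x) side and its lip 10 to 40 mm above this point.
- lock: Bystander: grey mortise lock case 85 by 165 by 17 mm with a brass faceplate 235 mm long and 22 mm high, lying flat; origin under its centre.
- hinge: Bystander: opened steel butt hinge 78 by 100 mm, 11 mm thick at the knuckle, lying flat; origin under its centre.
- driver: Bystander: red-handled screwdriver, 170 mm long, lying on the table; its x axis runs from handle to tip.
Not all that is in view belongs to the job. There is more than one size of the dish; the one meant has the size given above. Of the things like the pivot, leave any that is green; of the rest the smaller one is meant.

How it is judged:
By the outcome, as a careful person would: the job done as asked, in the order asked, and still so for the second after the job is handed in, while the arm keeps its last pose, push and grip.
It also fails if it takes over 51 s, if anything falls off the work surface, if the arm or the gripper's body presses on something with over 40 N, if the wrist force passes 120 N, or if a joint passes its speed limit or range.

### The arm

A 6-joint arm with a two-finger parallel gripper is mounted at the origin on the work surface. World frame = base frame: x ahead of the robot, y to its left, z up, the work surface at z = 0. Lengths are in m, angles in degrees, forces in N, time in s.
With the tool pointing down it reaches from about 0.3 to 0.75 m from the base axis. Payload 8.5 kg.
Tool frame: the origin (TCP) lies on the centre line of the jaws, within the pads' length; the fingertips stand 11 mm ahead of it and the grasp point (between the pads) lies 8 mm behind it; x points along the fingers, y is the direction in which the jaws open and shut, and the axes are right-handed (so a half turn about x gives the same grasp; the last joint's range is limited). The gripper opens to 85 mm and grips with 20 to 120 N. Pads are 22 mm wide; open, the fingers measure 114 mm over their backs; the gripper's body (76 mm by 85 mm) begins 54 mm behind the grasp point. The pads swing forward as they close: fully open they stand 13 mm farther back than shut.
Start: joints at [57.45, 21.807, 74.336, -0, 83.858, -12.336], TCP at [0.19, 0.516, 0.242] pointing down, gripper open.
Joint ranges: [-178.18, 178.18], [-50.72, 133.34], [12.68, 142.11], [-81.47, 261.47], [9.98, 163.14], [-165.26, 165.26]. Speed limits (degrees/s): [136.94, 136.94, 180, 180, 180, 180].

### API

Orientations are given as a 3x3 rotation matrix whose columns are the frame's x, y, z axes.
In Python, from rig import env gives the robot as it stands.
- The arm moves only by the tool carry_out, never from a script. Its argument "motion" is a list that holds one entry, the list of rows, each a list of 7 numbers: the shift along the tool's x, y, z in cm, then the turn, a rotation vector about the tool's x, y, z in rad, then the finger opening in cm, from 0 to 8.54. A call has 1 to 5 rows; each row is the pose to reach, as a shift and turn from the pose commanded when the call began, along the tool's axes at that moment; what a row does not reach only later rows make up. A row lasts 1/12 s, in which the tool goes at most 41.7 mm and 7.16 degrees, less where a joint would pass 70% of its speed; a pose out of reach is approached as far as the arm can. A call with a gripper value outside its range is refused whole. The fingers move at their own pace and stop on an object; "grip_force" is the grip in N (left out, the last holds). Time passes only in rows, so rows that repeat a pose let the fingers close. It gives the time, the measured TCP pose, the force and the opening at its end, in the units of the state.
- env.observe(): the state, without advancing time (a new reading comes with each control period).
- env.get_image(name): name is "scene" or "top" or "wrist"; returns a dict with "image" (420x560x3 uint8, red, green, blue), "fov_y" (degrees; the focal length in pixels is half the picture's height over the tangent of half this angle, whatever the lens; pixels are square), "cx", "cy" (the principal point, pixels), "R" (3x3) and "t" (3): a world point X has camera coordinates R X + t. Camera axes: x right, y down, z forward; pixel columns grow to the right and rows downward; lengths in m; the calibration is good to about 2 mm. A picture is of the moment at which its call begins. There is no depth.
- env.close_job(): hands the job in, once; it reports no verdict.
The state is a dict: "time_s": time; "q": joint angles; "qvel": joint speeds; "joint_efforts": joint torques, N m; "position": TCP position; "tool_rot": TCP orientation; "ft_force": force on the tool from outside, world axes, zero at the start; "wrist_torque": the same for the moment, N m; "grip_width": finger opening in m.
Only numpy, scipy, OpenCV 4.12 (cv2) and the standard library are available. Lean on these libraries where they do the work, as an engineer would, in place of code of your own. Each camera call takes 0.05 s, during which the arm holds its last target. There are 200 camera calls.

## Working session

There is one attempt and no reset: what is moved stays moved. The work goes in short steps, Python scripts to look and compute and a tool call to move; the robot and the scene stay as the last step left them, time stands still between calls to the robot, and variables do not carry over. Pictures are saved under pics/ and viewed, on a budget of 10 in all, crops included, one or two more only if the job needs it, and the job is handed in when it is done.

Besides the shell and the picture viewer there is one more tool, called after "Call:" in YAML: its name, and indented under it one key for each argument. carry_out: Moves the arm, as the interface text tells. Its arguments: {"type":"object","properties":{"motion":{"type":"array","items":{"type":"array","items":{"type":"array","items":{"type":"number"}}}},"grip_force":{"type":"number"}},"required":["motion"]}

```bash
mkdir -p pics; ls
cat > h.py <<'E'
import numpy as np,cv2,pickle,sys
from rig import env
def snap(n,f):
    d=env.get_image(n); pickle.dump(d,open(f'pics/{f}.pkl','wb'))
    cv2.imwrite(f'pics/{f}.png',d['image'][:,:,::-1]); return d
def load(f): return pickle.load(open(f'pics/{f}.pkl','rb'))
def K(d): return d['image'].shape[0]/2/np.tan(np.radians(d['fov_y'])/2)
def ray(d,u,v):
    R=np.array(d['R']);t=np.array(d['t']);f=K(d)
    return -R.T@t, R.T@np.array([(u-d['cx'])/f,(v-d['cy'])/f,1])
def onz(d,u,v,z):
    c,r=ray(d,u,v); return c+r*(z-c[2])/r[2]
def proj(d,X):
    p=np.array(d['R'])@X+d['t']; f=K(d); return d['cx']+f*p[0]/p[2],d['cy']+f*p[1]/p[2]
def tri(*obs):
    A=np.zeros((3,3));b=np.zeros(3)
    for d,u,v in obs:
        c,r=ray(d,u,v); r/=np.linalg.norm(r); P=np.eye(3)-np.outer(r,r);A+=P;b+=P@c
    X=np.linalg.solve(A,b); return X,[np.subtract(proj(d,X),(u,v)).round(1) for d,u,v in obs]
E
python3 - <<'E'
from h import *
a=[snap(n,n+'0') for n in('top','scene','wrist')]
for d in a: print(d['fov_y'],d['cx'],d['cy'],-np.array(d['R']).T@d['t'],[k for k in d])
s=env.observe();print(s)
cv2.imwrite('pics/ts0.png',cv2.resize(a[0]['image'][:,:,::-1],(800,600)))
E
```

```text
pics
42.95034951591063 293.29147409985694 207.53327943135716 [0.4044803  0.10535238 1.38780204] ['image', 'fov_y', 'cx', 'cy', 'R', 't']
49.987141161887656 280.8332474163266 203.08532988886034 [ 0.82912798 -0.34073392  0.78774961] ['image', 'fov_y', 'cx', 'cy', 'R', 't']
58.32613804304902 281.0738227889298 209.5414617868876 [0.1126355  0.54483499 0.37338587] ['image', 'fov_y', 'cx', 'cy', 'R', 't']
{'time_s': 0.15, 'q': array([ 5.74502030e+01,  2.18334516e+01,  7.43722304e+01,  1.26756630e-03,
        8.38590319e+01, -1.23362590e+01]), 'qvel': array([ 0.08714487, -0.00282073, -0.22656909,  0.02117622, -0.00315767,
        0.05724018]), 'joint_efforts': array([ 1.72900862e-03, -4.48627889e+01, -2.31344122e+01, -2.11065899e-04,
        3.87873268e-03, -7.48924072e-05]), 'position': array([0.18992081, 0.51594337, 0.24185615]), 'tool_rot': array([[-6.26233456e-04,  3.45521827e-01,  9.38410504e-01],
       [-9.40224107e-04,  9.38410070e-01, -3.45522295e-01],
       [-9.99999362e-01, -1.09869380e-03, -2.62795830e-04]]), 'ft_force': array([-0.3186657 , -1.21285413,  0.38323274]), 'wrist_torque': array([-0.01712915,  0.01385817,  0.01650062]), 'grip_width': 0.0848570766470173}
```

View pics/ts0.png

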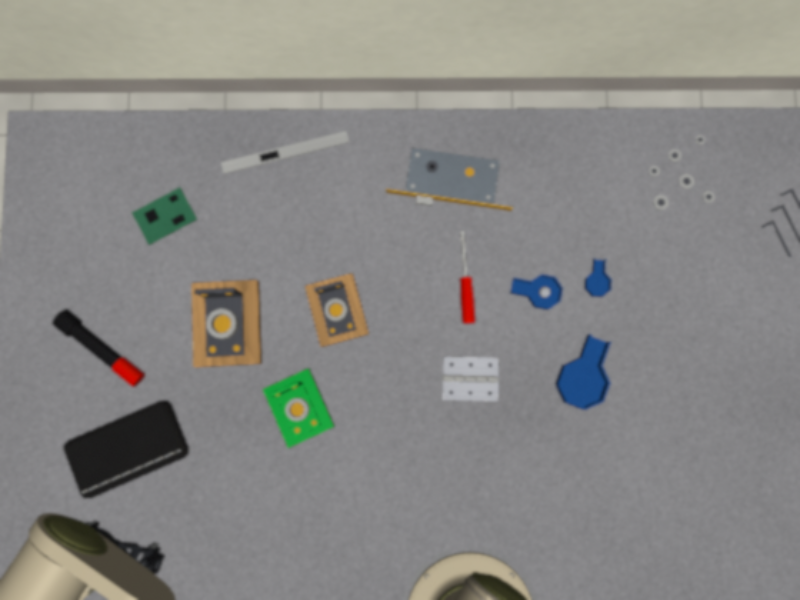

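View pics/scene0.png

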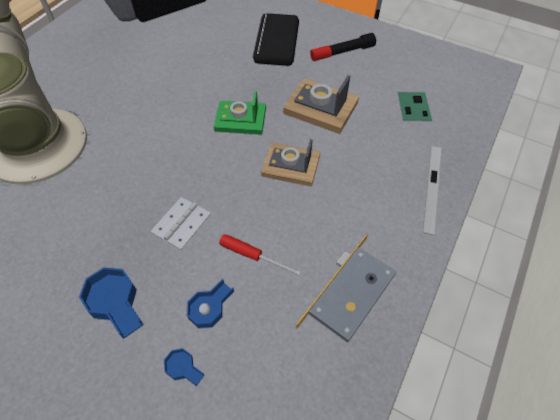

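The top view shows the right dish (middle of three, with the ball) at about (545,292) in the 800-wide picture, spout to the left. The smaller non-green pivot is at about (336,310), leg away from the robot. The scene view shows the same pair at (205,309) and (290,157). Next I'll measure both from the two views.

```bash
cat > m.py <<'E'
from h import *
T,S=load('top0'),load('scene0')
def blobs(d,lo,hi,amin=60):
    m=cv2.inRange(cv2.cvtColor(d['image'],cv2.COLOR_RGB2HSV),lo,hi)
    cs,_=cv2.findContours(m,0,cv2.CHAIN_APPROX_NONE)
    return [c for c in cs if cv2.contourArea(c)>amin]
for n,d in(('T',T),('S',S)):
    print(n,'blue')
    for c in blobs(d,(100,120,40),(125,255,255)):
        M=cv2.moments(c);u,v=M['m10']/M['m00'],M['m01']/M['m00']
        print(round(u),round(v),M['m00'],onz(d,u,v,.02).round(3))
    print(n,'gold')
    for c in blobs(d,(10,120,120),(28,255,255),20):
        M=cv2.moments(c);u,v=M['m10']/M['m00'],M['m01']/M['m00']
        print(round(u,1),round(v,1),M['m00'],onz(d,u,v,.035).round(3))
cv2.imwrite('pics/z1.png',np.hstack([cv2.resize(T['image'][185:225,350:400,::-1],(400,320),interpolation=2),cv2.resize(S['image'][270:335,180:245,::-1],(400,400),interpolation=2)[:320]]) if 0 else np.vstack([np.hstack([cv2.resize(T['image'][180:230,345:405,::-1],(384,320),interpolation=cv2.INTER_CUBIC),cv2.resize(T['image'][185:245,210:260,::-1],(267,320),interpolation=cv2.INTER_CUBIC)]),cv2.resize(np.hstack([S['image'][275:335,180:245,::-1],S['image'][130:190,255:325,::-1]]),(651,280),interpolation=cv2.INTER_CUBIC)]))
E
python3 m.py
```

```text
T blue
409 263 1142.5 [ 0.417 -0.212  0.02 ]
377 203 492.0 [ 0.572 -0.134  0.02 ]
418 196 262.5 [ 0.591 -0.241  0.02 ]
T gold
207.5 286.3 50.0 [0.365 0.301 0.035]
154.9 226.2 92.5 [0.517 0.435 0.035]
161.0 227.7 1007.5 [0.513 0.42  0.035]
235.3 216.6 1298.5 [0.54  0.232 0.035]
329.4 141.6 46.0 [ 0.733 -0.012  0.035]
S blue
182 366 811.0 [ 0.594 -0.244  0.02 ]
208 305 1211.0 [ 0.572 -0.135  0.02 ]
111 299 2604.5 [ 0.414 -0.21   0.02 ]
S gold
350.3 306.3 39.5 [ 0.796 -0.02   0.035]
313.7 302.5 26.5 [ 0.737 -0.045  0.035]
356.1 5.7 501.5 [0.438 0.826 0.035]
```

View pics/z1.png

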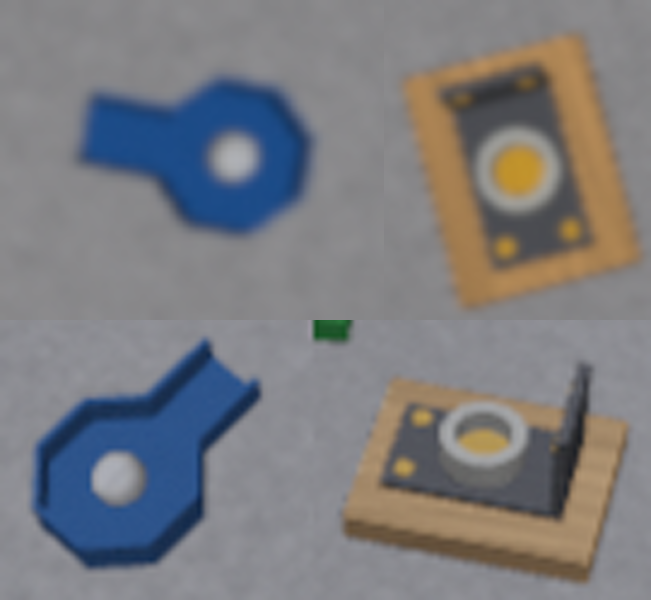

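The crop gives these positions:

| View | Ball | Cup rim |
|---|---|---|
| Top | about (381.1,204.1) | about (234.6,216.6) |
| Scene | about (204.3,308.7) | about (290,154.2) |

Triangulating, plus the angles.

```bash
cat > m2.py <<'E'
from h import *
T,S=load('top0'),load('scene0')
print('ball',tri((T,381.1,204.1),(S,204.3,308.7)))
print('cup',tri((T,234.6,216.6),(S,290,154.2)))
g=lambda u,v:(345+u/6.4-.4,180+v/6.4-.4)
a,b=onz(T,*g(93,95),.03),onz(T,*g(82,162),.03); e=(a+b)/2-onz(T,381.1,204.1,.021)
print('dish yaw lip',np.degrees(np.arctan2(e[1],e[0])),np.linalg.norm(e), np.linalg.norm(a-b))
hsv=cv2.cvtColor(T['image'],cv2.COLOR_RGB2HSV)
m=cv2.inRange(hsv,(8,60,80),(28,255,255));m[:,:205]=0;m[:180]=0;m[250:]=0;m[:,265:]=0
c=max(cv2.findContours(m,0,1)[0],key=cv2.contourArea)
B=np.array([onz(T,u,v,.018) for u,v in cv2.boxPoints(cv2.minAreaRect(c))]);print(B.round(3))
for i in range(4):
    e=B[(i+1)%4]-B[i];print('edge',np.linalg.norm(e).round(3),np.degrees(np.arctan2(e[1],e[0])).round(1))
E
python3 m2.py
```

```text
ball (array([ 0.57012401, -0.14367816,  0.0194501 ]), [array([-0., -0.]), array([-0.,  0.])])
cup (array([0.53942354, 0.23331687, 0.03825045]), [array([-0.1, -0.1]), array([-0.1,  0. ])])
dish yaw lip 79.72065616252733 0.06174825809570254 0.027563894846605094
[[0.586 0.293 0.018]
 [0.61  0.205 0.018]
 [0.497 0.175 0.018]
 [0.474 0.262 0.018]]
edge 0.091 -75.2
edge 0.117 -165.2
edge 0.09 104.6
edge 0.116 15.2
```

Call:
carry_out:
  motion:
    - [[0.1,-1.2,1.45,0,0,0,8.5],[0.3,-3.6,4.35,0,0,0,8.5],[0.5,-6.1,7.3,0,0,0,8.5],[0.7,-8.5,10.2,0,0,0,8.5],[0.9,-10.9,13.1,0,0,0,8.5]]

```text
time_s: 0.57
position: [0.2755, 0.367, 0.2331]
tool_rot: [[-0.0, 0.345, 0.939], [-0.0, 0.939, -0.345], [-1.0, -0.0, -0.0]]
ft_force: [1.1, 0.2, 0.1]
grip_width: 0.085
```

Call:
carry_out:
  motion:
    - [[0.2,-2.4,2.9,0,0,0,8.5],[0.4,-4.9,5.8,0,0,0,8.5],[0.6,-7.3,8.8,0,0,0,8.5],[0.8,-9.8,11.7,0,0,0,8.5],[1.0,-12.2,14.6,0,0,0,8.5]]

```text
time_s: 0.98
position: [0.3705, 0.2018, 0.2233]
tool_rot: [[-0.0, 0.345, 0.938], [-0.0, 0.938, -0.345], [-1.0, -0.0, -0.0]]
ft_force: [0.2, 0.9, -0.3]
grip_width: 0.0847
```

Call:
carry_out:
  motion:
    - [[0.2,-2.4,2.9,0,0,0,8.5],[0.4,-4.9,5.8,0,0,0,8.5],[0.6,-7.3,8.8,0,0,0,8.5],[0.8,-9.8,11.7,0,0,0,8.5],[1.0,-12.2,14.6,0,0,0,8.5]]

```text
time_s: 1.4
position: [0.4655, 0.0367, 0.2132]
tool_rot: [[-0.0, 0.346, 0.938], [0.0, 0.938, -0.346], [-1.0, -0.0, -0.0]]
ft_force: [1.1, 0.6, 0.5]
grip_width: 0.0852
```

Call:
carry_out:
  motion:
    - [[0.2,-2.4,2.9,0,0,0,8.5],[0.4,-4.9,5.8,0,0,0,8.5],[0.6,-7.3,8.8,0,0,0,8.5],[0.8,-9.8,11.7,0,0,0,8.5],[1.0,-12.2,14.6,0,0,0,8.5]]

```text
time_s: 1.82
position: [0.5604, -0.1282, 0.2029]
tool_rot: [[-0.0, 0.346, 0.938], [0.0, 0.938, -0.346], [-1.0, 0.0, -0.001]]
ft_force: [1.3, 0.2, 0.8]
grip_width: 0.0852
```

Call:
carry_out:
  motion:
    - [[0,-1,1.2,0.1,0,0,8.5],[0,-1.3,1.6,0.22,0,0,8.5],[0,-1.3,1.6,0.34,0,0,8.5],[0,-1.3,1.6,0.46,0,0,8.5],[0,-1.3,1.6,0.58,0,0,8.5]]

```text
time_s: 2.23
position: [0.5703, -0.1442, 0.2029]
tool_rot: [[-0.001, 0.807, 0.591], [0.0, 0.591, -0.807], [-1.0, -0.0, -0.001]]
ft_force: [-0.0, -0.1, 0.0]
grip_width: 0.0849
```

Call:
carry_out:
  motion:
    - [[0,0,0,0.12,0,0,8.5],[0,0,0,0.24,0,0,8.5],[0,0,0,0.36,0,0,8.5],[0,0,0,0.48,0,0,8.5],[0,0,0,0.6,0,0,8.5]]

```text
time_s: 2.65
position: [0.5703, -0.1439, 0.203]
tool_rot: [[-0.001, 0.999, 0.032], [0.0, 0.032, -0.999], [-1.0, -0.001, -0.0]]
ft_force: [0.4, -0.0, -1.0]
grip_width: 0.0851
```

Call:
carry_out:
  motion:
    - [[0,0,0,0.12,0,0,8.5],[0,0,0,0.22,0,0,8.5],[0,0,0,0.22,0,0,8.5],[0,0,0,0.22,0,0,8.5]]

```text
time_s: 2.98
position: [0.5703, -0.1439, 0.2031]
tool_rot: [[-0.0, 0.984, -0.178], [0.0, -0.178, -0.984], [-1.0, -0.0, -0.0]]
ft_force: [-0.3, -1.2, -1.2]
grip_width: 0.085
```

Run:
```python
from h import *
snap('wrist','w1');s=env.observe();print(s['time_s'],s['position'],s['q'].round(1));R=s['tool_rot'];print(np.degrees(np.arctan2(R[1,1],R[0,1])),R.round(3))
```

```text
3.0333 [ 0.57034293 -0.14394135  0.2031657 ] [-25.7  27.3  71.8  -0.   80.8 -15.4]
-10.24114316395442 [[-0.     0.984 -0.178]
 [ 0.    -0.178 -0.984]
 [-1.    -0.    -0.   ]]
```

View pics/w1.png

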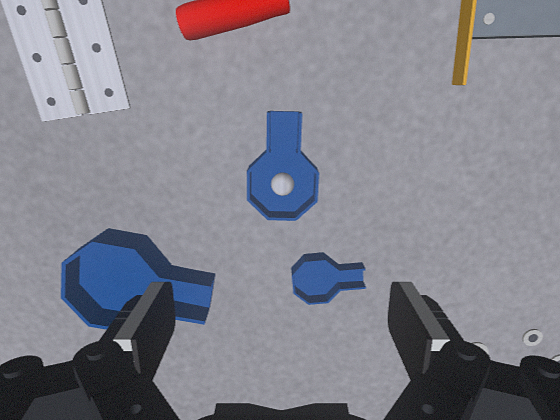

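The wrist view shows the dish upright in the picture, ball at about (282,184) and spout straight up to about (284,111). The small dish is at (318,278), clear of the fingers' landing spots. Next I'll refine the dish pose.

Run:
```python
from h import *
W=load('w1');T,S=load('top0'),load('scene0')
m=cv2.inRange(cv2.cvtColor(W['image'],cv2.COLOR_RGB2HSV),(100,100,30),(125,255,255))
m[225:]=0;m[:,:235]=0;m[:,330:]=0
def mid(r):
    x=np.flatnonzero(m[r]); return (x[0]+x[-1])/2,x[-1]-x[0]+1
L=[]
for r in (114,122,130,138,146,170,175,180,185,190,195):
    u,w=mid(r);p=onz(W,u,r,.03);L.append(p[:2]);print(r,u,w,p.round(4), (onz(W,u+w/2,r,.03)-onz(W,u-w/2,r,.03)).round(4)[:2])
L=np.array(L);d=cv2.fitLine(L.astype(np.float32),cv2.DIST_L2,0,1e-4,1e-4).ravel();print('yaw',np.degrees(np.arctan2(d[1],d[0])),d)
g=cv2.inRange(cv2.cvtColor(W['image'],cv2.COLOR_RGB2HSV),(0,0,100),(180,60,255));g[:160]=0;g[205:]=0;g[:,:265]=0;g[:,300:]=0
M=cv2.moments(g,True);b=(M['m10']/M['m00'],M['m01']/M['m00']);print('ball',b,onz(W,*b,.021).round(4),tri((W,*b),(T,381.1,204.1),(S,204.3,308.7)))
y=np.flatnonzero(m[:,283]);print('lip top/back',y[0],y[-1],onz(W,283,y[0],.03),onz(W,283,y[-1],.03))
```

```text
114 284.0 35 [ 0.5821 -0.0855  0.03  ] [ 0.0271 -0.0049]
122 284.0 35 [ 0.581  -0.0915  0.03  ] [ 0.0273 -0.0049]
130 283.5 34 [ 0.5796 -0.0976  0.03  ] [ 0.0267 -0.0048]
138 283.5 34 [ 0.5785 -0.1038  0.03  ] [ 0.0269 -0.0048]
146 283.5 34 [ 0.5773 -0.1101  0.03  ] [ 0.027  -0.0049]
170 281.5 70 [ 0.5722 -0.1293  0.03  ] [ 0.0568 -0.0102]
175 282.5 72 [ 0.5723 -0.1336  0.03  ] [ 0.0587 -0.0106]
180 282.5 72 [ 0.5715 -0.1378  0.03  ] [ 0.0589 -0.0106]
185 282.0 71 [ 0.5704 -0.1419  0.03  ] [ 0.0584 -0.0105]
190 282.0 71 [ 0.5696 -0.1462  0.03  ] [ 0.0586 -0.0106]
195 282.0 71 [ 0.5688 -0.1505  0.03  ] [ 0.0589 -0.0106]
yaw 78.24676 [ 0.20369706  0.97903395  0.57485515 -0.12069964]
ball (282.03186274509807, 183.6936274509804) [ 0.5702 -0.1431  0.021 ] (array([ 0.57011428, -0.14363   ,  0.01931879]), [array([0. , 0.1]), array([-0.,  0.]), array([0., 0.])])
lip top/back 111 219 [ 0.58175798 -0.08306438  0.03      ] [ 0.56587695 -0.17178842  0.03      ]
```

Call:
carry_out:
  motion:
    - [[1.5,0,-0.1,0.02,0,0,8.5],[4.5,0,-0.1,0.02,0,0,8.5],[7.5,0,-0.1,0.02,0,0,8.5],[10.5,0,-0.1,0.02,0,0,8.5],[13,0,-0.1,0.02,0,0,8.5]]
  grip_force: 25

```text
time_s: 3.45
position: [0.57, -0.1427, 0.0714]
tool_rot: [[-0.001, 0.98, -0.198], [0.001, -0.198, -0.98], [-1.0, -0.001, -0.0]]
ft_force: [0.3, 0.9, 0.4]
grip_width: 0.085
```

Call:
carry_out:
  motion:
    - [[2,0,0,0,0,0,8.5],[3.7,0,0,0,0,0,8.5],[4.8,0,0,0,0,0,8.5],[5.5,0,0,0,0,0,8.2],[5.7,0,0,0,0,0,7.8]]

```text
time_s: 3.87
position: [0.5704, -0.1429, 0.0156]
tool_rot: [[-0.001, 0.98, -0.2], [0.0, -0.2, -0.98], [-1.0, -0.001, -0.0]]
ft_force: [0.2, -0.9, 0.5]
grip_width: 0.0779
```

Call:
carry_out:
  motion:
    - [[0,0,0,0,0,0,7.4],[0,0,0,0,0,0,7.0],[0,0,0,0,0,0,6.8],[0,0,0,0,0,0,6.6],[0,0,0,0,0,0,6.5]]

```text
time_s: 4.28
position: [0.5708, -0.1431, 0.0169]
tool_rot: [[0.001, 0.98, -0.2], [-0.0, -0.2, -0.98], [-1.0, 0.001, 0.0]]
ft_force: [0.5, -0.5, 0.8]
grip_width: 0.0649
```

Run:
```python
from h import *
snap('wrist','w2');s=env.observe();print(s['time_s'],s['position'],s['grip_width'],s['ft_force'])
```

```text
4.3333 [ 0.57069602 -0.14304483  0.01673756] 0.06494978555482116 [-0.01573039  0.45226368  0.11782447]
```

View pics/w2.png

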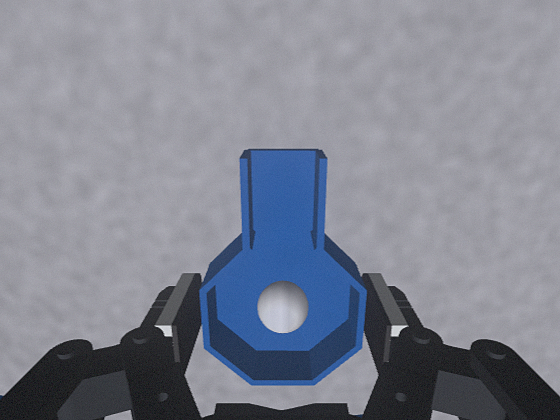

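The dish sits centred between the pads, ball at (283,307), side walls at u≈203 and 362. Closing gently.

Call:
carry_out:
  motion:
    - [[0,0,0,0,0,0,6.4],[0,0,0,0,0,0,6.3],[0,0,0,0,0,0,6.2],[0,0,0,0,0,0,6.1],[0,0,0,0,0,0,6.0]]
  grip_force: 25

```text
time_s: 4.75
position: [0.571, -0.1431, 0.0166]
tool_rot: [[0.001, 0.98, -0.201], [-0.0, -0.201, -0.98], [-1.0, 0.001, 0.0]]
ft_force: [2.0, -0.8, 0.7]
grip_width: 0.0601
```

Call:
carry_out:
  motion:
    - [[0,0,0,0,0,0,5.9],[0,0,0,0,0,0,5.8],[0,0,0,0,0,0,5.6],[0,0,0,0,0,0,5.4],[0,0,0,0,0,0,5.0]]

```text
time_s: 5.17
position: [0.571, -0.1431, 0.0167]
tool_rot: [[0.001, 0.98, -0.201], [-0.001, -0.201, -0.98], [-1.0, 0.001, 0.0]]
ft_force: [3.1, 0.3, 5.1]
grip_width: 0.0594
```

Call:
carry_out:
  motion:
    - [[0,0,0,0,0,0,4.5],[0,0,0,0,0,0,4.5],[0,0,0,0,0,0,4.5],[0,0,0,0,0,0,4.5],[0,0,0,0,0,0,4.5]]
  grip_force: 50

```text
time_s: 5.58
position: [0.571, -0.1431, 0.0169]
tool_rot: [[0.001, 0.98, -0.201], [-0.001, -0.201, -0.98], [-1.0, 0.001, 0.0]]
ft_force: [1.4, -0.5, 6.5]
grip_width: 0.0592
```

Run:
```python
from h import *
s=env.observe();print(s['time_s'],s['position'],s['grip_width'],s['ft_force'],s['wrist_torque']);print(s['tool_rot'].round(4))
```

```text
5.5833 [ 0.57101771 -0.14313925  0.01691261] 0.059187295209828766 [ 1.38859601 -0.53082253  6.47944637] [ 0.08299105 -0.33954073 -0.03001043]
[[ 1.400e-03  9.797e-01 -2.006e-01]
 [-6.000e-04 -2.006e-01 -9.797e-01]
 [-1.000e+00  1.500e-03  3.000e-04]]
```

Call:
carry_out:
  motion:
    - [[-0.05,0,0,0,0,0,4.5],[-0.15,0,0,0,0,0,4.5],[-0.35,0,0,0,0,0,4.5],[-0.65,0,0,0,0,0,4.5],[-1.05,0,0,0,0,0,4.5]]

```text
time_s: 6.0
position: [0.57, -0.1428, 0.0265]
tool_rot: [[-0.002, 0.98, -0.201], [0.001, -0.201, -0.98], [-1.0, -0.002, -0.0]]
ft_force: [0.4, -0.2, -2.1]
grip_width: 0.059
```

Call:
carry_out:
  motion:
    - [[-0.5,0,0,0,0,0,4.5],[-1.1,0,0,0,0,0,4.5],[-1.8,0,0,0,0,0,4.5],[-2.5,0,0,0,0,0,4.5],[-3.2,0,0,0,0,0,4.5]]

```text
time_s: 6.42
position: [0.5706, -0.143, 0.0598]
tool_rot: [[0.0, 0.98, -0.201], [-0.0, -0.201, -0.98], [-1.0, 0.0, 0.0]]
ft_force: [0.1, -0.0, -2.3]
grip_width: 0.0591
```

Call:
carry_out:
  motion:
    - [[-0.7,0,0,0,0,0,4.5],[-1.4,0,0,0,0,0,4.5],[-2.1,0,0,0,0,0,4.5],[-2.8,0,0,0,0,0,4.5],[-3.5,0,0,0,0,0,4.5]]

```text
time_s: 6.83
position: [0.5705, -0.143, 0.0945]
tool_rot: [[-0.0, 0.98, -0.201], [0.0, -0.201, -0.98], [-1.0, -0.0, -0.0]]
ft_force: [-0.6, -1.0, -2.0]
grip_width: 0.059
```

Call:
carry_out:
  motion:
    - [[-0.7,0,0,0,0,0,4.5],[-1.3,0,0,0,0,0,4.5],[-1.8,0,0,0,0,0,4.5],[-2.2,0,0,0,0,0,4.5],[-2.5,0,0,0,0,0,4.5]]

```text
time_s: 7.25
position: [0.5706, -0.143, 0.1193]
tool_rot: [[0.0, 0.98, -0.201], [-0.0, -0.201, -0.98], [-1.0, 0.0, 0.0]]
ft_force: [-1.0, 0.4, -3.1]
grip_width: 0.059
```

Call:
carry_out:
  motion:
    - [[-0.2,0,0,0,0,0,4.5],[-0.35,0,0,0,0,0,4.5],[-0.45,0,0,0,0,0,4.5],[-0.5,0,0,0,0,0,4.5],[-0.5,0,0,0,0,0,4.5]]

```text
time_s: 7.67
position: [0.5705, -0.143, 0.1237]
tool_rot: [[-0.0, 0.98, -0.201], [0.0, -0.201, -0.98], [-1.0, -0.0, -0.0]]
ft_force: [-0.4, -0.3, -3.5]
grip_width: 0.0592
```

Run:
```python
from h import *
snap('wrist','w3');snap('scene','s3');s=env.observe();print(s['time_s'],s['position'],s['q'].round(1),s['grip_width'],s['ft_force'],s['wrist_torque']);print(s['tool_rot'].round(4))
a=load('w3')['image'][140:420,:,::-1];b=cv2.resize(load('s3')['image'][170:370,120:400,::-1],(560,400));cv2.imwrite('pics/c3.png',cv2.resize(np.vstack([a,b]),None,fx=.85,fy=.85))
```

```text
7.7667 [ 0.57048245 -0.14296049  0.12366844] [-25.6  31.7  78.4  -0.   70.  -14. ] 0.05914686189395392 [ 0.14470171 -0.05877701 -3.56463806] [-0.02748212  0.00133243  0.01929487]
[[-3.000e-04  9.797e-01 -2.007e-01]
 [ 1.000e-04 -2.007e-01 -9.797e-01]
 [-1.000e+00 -4.000e-04 -1.000e-04]]
```

View pics/c3.png

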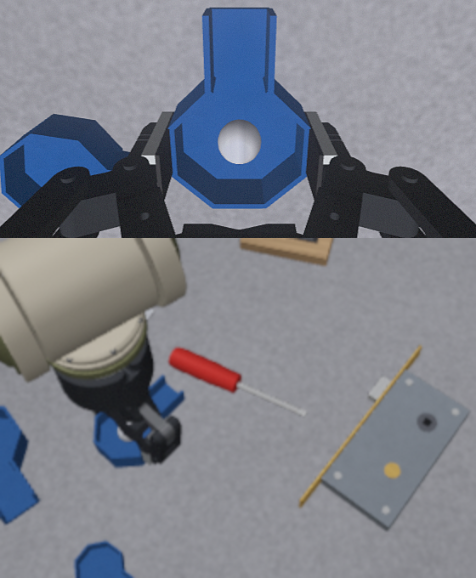

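The dish is lifted and has not tilted: lip at row 149 and ball at row 308, unchanged from before the lift. The driver and lock are undisturbed. Next, rotate in place.

Call:
carry_out:
  motion:
    - [[0,0,0,0.004,0,0,4.5],[0,0,0,0.012,0,0,4.5],[0,0,0,0.024,0,0,4.5],[0,0,0,0.042,0,0,4.5],[0,0,0,0.066,0,0,4.5]]

```text
time_s: 8.18
position: [0.5706, -0.143, 0.1238]
tool_rot: [[-0.0, 0.964, -0.267], [0.0, -0.267, -0.964], [-1.0, -0.0, -0.0]]
ft_force: [-0.5, -0.1, -2.2]
grip_width: 0.0589
```

Call:
carry_out:
  motion:
    - [[0,0,0,0.03,0,0,4.5],[0,0,0,0.066,0,0,4.5],[0,0,0,0.106,0,0,4.5],[0,0,0,0.146,0,0,4.5],[0,0,0,0.186,0,0,4.5]]

```text
time_s: 8.6
position: [0.5706, -0.143, 0.1238]
tool_rot: [[-0.0, 0.897, -0.442], [-0.0, -0.442, -0.897], [-1.0, 0.0, 0.0]]
ft_force: [-0.1, -0.2, -2.9]
grip_width: 0.0595
```

Call:
carry_out:
  motion:
    - [[0,0,0,0.04,0,0,4.5],[0,0,0,0.08,0,0,4.5],[0,0,0,0.12,0,0,4.5],[0,0,0,0.16,0,0,4.5],[0,0,0,0.2,0,0,4.5]]

```text
time_s: 9.02
position: [0.5705, -0.143, 0.1238]
tool_rot: [[-0.0, 0.792, -0.611], [-0.0, -0.611, -0.792], [-1.0, -0.0, 0.0]]
ft_force: [-0.4, -0.2, -2.8]
grip_width: 0.0588
```

Call:
carry_out:
  motion:
    - [[0,0,0,0.04,0,0,4.5],[0,0,0,0.08,0,0,4.5],[0,0,0,0.12,0,0,4.5],[0,0,0,0.16,0,0,4.5],[0,0,0,0.2,0,0,4.5]]

```text
time_s: 9.43
position: [0.5706, -0.143, 0.1238]
tool_rot: [[-0.0, 0.654, -0.756], [-0.0, -0.756, -0.654], [-1.0, -0.0, 0.0]]
ft_force: [0.7, -0.4, -2.7]
grip_width: 0.059
```

Call:
carry_out:
  motion:
    - [[0,0,0,0.04,0,0,4.5],[0,0,0,0.08,0,0,4.5],[0,0,0,0.12,0,0,4.5],[0,0,0,0.16,0,0,4.5],[0,0,0,0.2,0,0,4.5]]

```text
time_s: 9.85
position: [0.5705, -0.143, 0.1238]
tool_rot: [[-0.0, 0.491, -0.871], [0.0, -0.871, -0.491], [-1.0, -0.0, 0.0]]
ft_force: [-0.4, -0.2, -2.7]
grip_width: 0.059
```

Call:
carry_out:
  motion:
    - [[0,0,0,0.04,0,0,4.5],[0,0,0,0.08,0,0,4.5],[0,0,0,0.118,0,0,4.5],[0,0,0,0.152,0,0,4.5],[0,0,0,0.18,0,0,4.5]]

```text
time_s: 10.27
position: [0.5706, -0.143, 0.1238]
tool_rot: [[0.0, 0.328, -0.945], [0.0, -0.945, -0.328], [-1.0, -0.0, -0.0]]
ft_force: [0.3, 0.5, -2.6]
grip_width: 0.059
```

Call:
carry_out:
  motion:
    - [[0,0,0,0.024,0,0,4.5],[0,0,0,0.044,0,0,4.5],[0,0,0,0.06,0,0,4.5],[0,0,0,0.072,0,0,4.5],[0,0,0,0.076,0,0,4.5]]

```text
time_s: 10.68
position: [0.5706, -0.143, 0.1238]
tool_rot: [[-0.0, 0.257, -0.966], [0.0, -0.966, -0.257], [-1.0, -0.0, 0.0]]
ft_force: [0.4, -0.2, -2.1]
grip_width: 0.0588
```

Run:
```python
from h import *
s=env.observe();R=s['tool_rot'];print(s['time_s'],s['position'],s['q'].round(1),s['grip_width'],np.degrees(np.arctan2(R[1,1],R[0,1]))+90)
print('goal shift in tool cm',(100*R.T@(np.array([.4824,.2181,.1237])-s['position'])).round(2))
```

```text
10.6833 [ 0.57055797 -0.14298243  0.12382318] [-25.6  31.7  78.3  -0.   70.   49.5] 0.05884963305090145 14.890388363951217
goal shift in tool cm [ 1.000e-02 -3.716e+01 -7.600e-01]
```

Call:
carry_out:
  motion:
    - [[0,-0.1,0,0,0,0,4.5],[0,-0.3,0,0,0,0,4.5],[0,-0.6,0,0,0,0,4.5],[0,-1.0,0,0,0,0,4.5],[0,-1.5,0,0,0,0,4.5]]

```text
time_s: 11.1
position: [0.5666, -0.1281, 0.1238]
tool_rot: [[0.0, 0.258, -0.966], [0.0, -0.966, -0.258], [-1.0, -0.0, -0.0]]
ft_force: [0.5, 0.2, -2.4]
grip_width: 0.0589
```

Call:
carry_out:
  motion:
    - [[0,-0.6,0,0,0,0,4.5],[0,-1.3,0,0,0,0,4.5],[0,-2.1,0,0,0,0,4.5],[0,-3.0,0,0,0,0,4.5],[0,-4.0,0,0,0,0,4.5]]

```text
time_s: 11.52
position: [0.5561, -0.0889, 0.1239]
tool_rot: [[0.0, 0.258, -0.966], [-0.0, -0.966, -0.258], [-1.0, 0.0, -0.0]]
ft_force: [-0.4, 0.1, -3.0]
grip_width: 0.0588
```

Call:
carry_out:
  motion:
    - [[0,-1.1,-0.04,0,0,0,4.5],[0,-2.3,-0.08,0,0,0,4.5],[0,-3.5,-0.12,0,0,0,4.5],[0,-4.7,-0.16,0,0,0,4.5],[0,-5.9,-0.2,0,0,0,4.5]]

```text
time_s: 11.93
position: [0.5428, -0.031, 0.1239]
tool_rot: [[0.0, 0.258, -0.966], [0.0, -0.966, -0.258], [-1.0, 0.0, -0.0]]
ft_force: [-0.2, -0.1, -2.9]
grip_width: 0.0591
```

Call:
carry_out:
  motion:
    - [[0,-1.2,-0.04,0,0,0,4.5],[0,-2.4,-0.08,0,0,0,4.5],[0,-3.6,-0.12,0,0,0,4.5],[0,-4.8,-0.16,0,0,0,4.5],[0,-6.0,-0.2,0,0,0,4.5]]

```text
time_s: 12.35
position: [0.5293, 0.0273, 0.1238]
tool_rot: [[0.0, 0.258, -0.966], [0.0, -0.966, -0.258], [-1.0, 0.0, -0.0]]
ft_force: [0.1, 0.7, -1.8]
grip_width: 0.0589
```

Call:
carry_out:
  motion:
    - [[0,-1.2,-0.04,0,0,0,4.5],[0,-2.4,-0.08,0,0,0,4.5],[0,-3.6,-0.12,0,0,0,4.5],[0,-4.8,-0.16,0,0,0,4.5],[0,-6.0,-0.2,0,0,0,4.5]]

```text
time_s: 12.77
position: [0.5157, 0.0858, 0.1238]
tool_rot: [[0.0, 0.258, -0.966], [-0.0, -0.966, -0.258], [-1.0, 0.0, -0.0]]
ft_force: [0.3, 0.6, -2.1]
grip_width: 0.0592
```

Call:
carry_out:
  motion:
    - [[0,-1.2,-0.04,0,0,0,4.5],[0,-2.4,-0.08,0,0,0,4.5]]

```text
time_s: 12.93
position: [0.5103, 0.1092, 0.1238]
tool_rot: [[0.0, 0.258, -0.966], [0.0, -0.966, -0.258], [-1.0, -0.0, -0.0]]
ft_force: [-0.2, -0.7, -3.2]
grip_width: 0.0588
```

Call:
carry_out:
  motion:
    - [[0,-1.2,-0.04,0,0,0,4.5],[0,-2.4,-0.08,0,0,0,4.5],[0,-3.6,-0.1,0,0,0,4.5],[0,-4.8,-0.1,0,0,0,4.5],[0,-5.9,-0.1,0,0,0,4.5]]

```text
time_s: 13.35
position: [0.496, 0.1665, 0.1238]
tool_rot: [[-0.0, 0.258, -0.966], [0.0, -0.966, -0.258], [-1.0, -0.0, 0.0]]
ft_force: [-0.7, 0.8, -2.4]
grip_width: 0.0589
```

Call:
carry_out:
  motion:
    - [[0,-1.0,0,0,0,0,4.5],[0,-1.9,0,0,0,0,4.5],[0,-2.7,0,0,0,0,4.5],[0,-3.4,0,0,0,0,4.5],[0,-4.0,0,0,0,0,4.5]]

```text
time_s: 13.77
position: [0.4859, 0.2046, 0.1238]
tool_rot: [[0.0, 0.258, -0.966], [-0.0, -0.966, -0.258], [-1.0, 0.0, -0.0]]
ft_force: [0.1, 0.1, -2.6]
grip_width: 0.059
```

Call:
carry_out:
  motion:
    - [[0,-0.5,0,0,0,0,4.5],[0,-0.9,0,0,0,0,4.5],[0,-1.2,0,0,0,0,4.5],[0,-1.4,0,0,0,0,4.5],[0,-1.5,0,0,0,0,4.5]]

```text
time_s: 14.18
position: [0.4822, 0.2186, 0.1238]
tool_rot: [[-0.0, 0.258, -0.966], [-0.0, -0.966, -0.258], [-1.0, 0.0, 0.0]]
ft_force: [-0.9, -0.5, -2.8]
grip_width: 0.0592
```

Run:
```python
from h import *
w=snap('wrist','w4');d=snap('scene','s4');s=env.observe();R=s['tool_rot'];print(s['time_s'],s['position'],s['q'].round(1),s['grip_width'],np.degrees(np.arctan2(R[1,1],R[0,1]))+90)
print('goal shift in tool cm',(100*R.T@(np.array([.4824,.2181,.069])-s['position'])).round(2))
cv2.imwrite('pics/c4.png',w['image'][:,:,::-1])
cv2.imwrite('pics/d4.png',cv2.resize(d['image'][60:200,200:380,::-1],(720,560),interpolation=cv2.INTER_CUBIC))
```

```text
14.2833 [0.48221199 0.21842379 0.1238457 ] [11.5 26.6 88.1 -0.  65.3 86.6] 0.05904484413428925 14.94083280060353
goal shift in tool cm [ 5.48  0.04 -0.01]
```

View pics/c4.png

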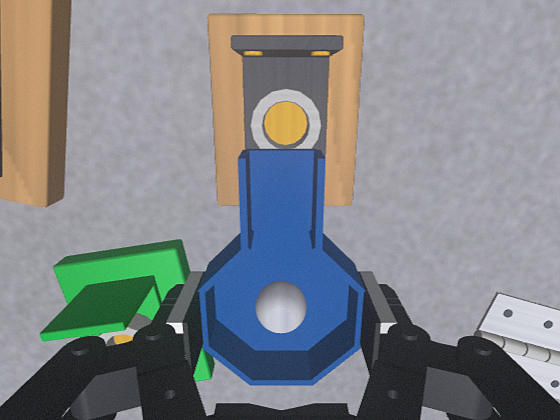

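View pics/d4.png

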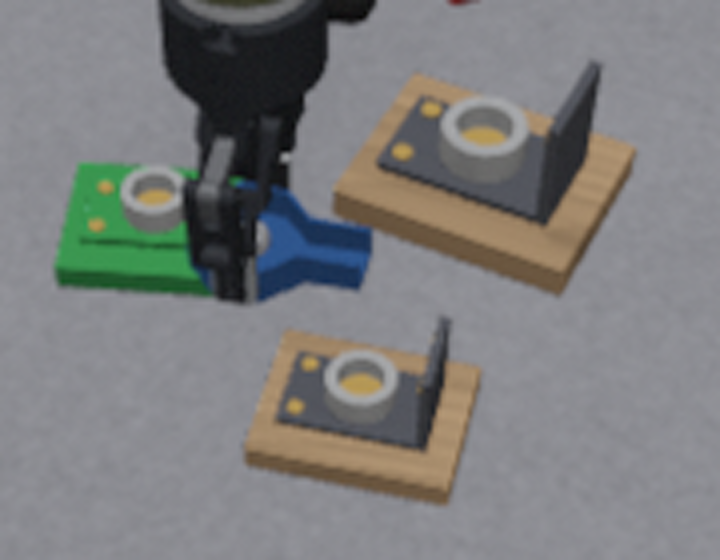

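The dish is at the pivot, level with the ball at (281,307). The cup rim centre is at about (286,122), lip edge at row 150 and leg top at (231–343,36). The green pivot's leg base corner is near (153,277), so I'll check clearance to it and refine the cup.

Run:
```python
from h import *
W=load('w4');T,S=load('top0'),load('scene0')
s=env.observe();R=s['tool_rot'];P=s['position']
fr=lambda X:((X-P)@np.c_[-R[:,2],-R[:,1],[0,0,1]]).round(4)  # along spout, lateral left, up
c=onz(W,285.5,122,.042);print('cup W',c,tri((W,285.5,122),(T,234.6,216.6),(S,290,154.2)),'S',onz(S,290,154.2,.042),'T',onz(T,234.6,216.6,.042),fr(c))
for n,a,b,z in(('legtop',(231,37),(343,37),.074),('board L',(217,206),(208,15),.018),('board R',(352,207),(365,15),.018)):
    A,B=onz(W,*a,z),onz(W,*b,z);e=B-A;print(n,np.linalg.norm(e).round(4),np.degrees(np.arctan2(e[1],e[0])).round(1),fr(A),fr(B))
print('green leg base corner',fr(onz(W,153,277,.02)),fr(onz(W,185,240,.018)))
print('lip mid W at z of lip',onz(W,282.5,150,P[2]-.0169+.030),fr(onz(W,282.5,150,P[2]-.0169+.03)),'ball',fr(onz(W,281,307,P[2]-.0169+.021)))
```

```text
cup W [0.54134497 0.23279801 0.042     ] (array([0.54001807, 0.23295655, 0.03866804]), [array([-0.9,  1.7]), array([ 0.1, -0.3]), array([0.1, 0.1])]) S [0.54103625 0.23059415 0.042     ] T [0.53887051 0.2328317  0.042     ] [ 0.0608 -0.0014 -0.0818]
legtop 0.0494 -75.1 [ 0.1005  0.0231 -0.0498] [ 0.1005 -0.0262 -0.0498]
board L 0.1139 14.4 [ 0.004   0.0436 -0.1058] [ 0.1179  0.0426 -0.1058]
board R 0.1146 14.7 [ 0.0034 -0.046  -0.1058] [ 0.1179 -0.0464 -0.1058]
green leg base corner [-0.0478  0.091  -0.1038] [-0.0205  0.0668 -0.1058]
lip mid W at z of lip [0.54124348 0.23473997 0.1369457 ] [0.0612 0.0005 0.0131] ball [-0.0018  0.001   0.0041]
```

Call:
carry_out:
  motion:
    - [[0.1,0.01,0,0,0,0,4.5],[0.3,0.03,-0.01,0,0,0,4.5],[0.6,0.05,-0.02,0,0,0,4.5],[1.0,0.07,-0.04,0,0,0,4.5],[1.5,0.1,-0.06,0,0,0,4.5]]

```text
time_s: 14.7
position: [0.4831, 0.2176, 0.1084]
tool_rot: [[0.0, 0.258, -0.966], [0.0, -0.966, -0.258], [-1.0, 0.0, -0.0]]
ft_force: [0.5, 0.2, -2.8]
grip_width: 0.059
```

Call:
carry_out:
  motion:
    - [[0.5,0.03,-0.01,0,0,0,4.5],[1.0,0.05,-0.02,0,0,0,4.5],[1.5,0.07,-0.03,0,0,0,4.5],[2.0,0.08,-0.04,0,0,0,4.5],[2.5,0.08,-0.04,0,0,0,4.5]]

```text
time_s: 15.12
position: [0.4836, 0.2169, 0.0832]
tool_rot: [[-0.0, 0.258, -0.966], [-0.0, -0.966, -0.258], [-1.0, 0.0, 0.0]]
ft_force: [-1.3, -0.5, -1.9]
grip_width: 0.0593
```

Call:
carry_out:
  motion:
    - [[0.5,0,0,0,0,0,4.5],[0.9,0,0,0,0,0,4.5],[1.2,0,0,0,0,0,4.5],[1.35,0,0,0,0,0,4.5],[1.4,0,0,0,0,0,4.5]]

```text
time_s: 15.53
position: [0.4836, 0.217, 0.0696]
tool_rot: [[-0.0, 0.258, -0.966], [-0.0, -0.966, -0.258], [-1.0, 0.0, 0.0]]
ft_force: [0.1, 0.5, -2.6]
grip_width: 0.0593
```

Call:
carry_out:
  motion:
    - [[0,0,0,0,0,0,4.5],[0,0,0,0,0,0,4.5],[0,0,0,0,0,0,4.5],[0,0,0,0,0,0,4.5],[0,0,0,0,0,0,4.5]]

```text
time_s: 15.95
position: [0.4837, 0.217, 0.07]
tool_rot: [[0.0, 0.258, -0.966], [0.0, -0.966, -0.258], [-1.0, -0.0, -0.0]]
ft_force: [0.7, -0.6, -2.7]
grip_width: 0.0586
```

Run:
```python
from h import *
w=snap('wrist','w5');d=snap('scene','s5');s=env.observe();R=s['tool_rot'];P=s['position'];print(s['time_s'],P,s['qvel'].round(2),s['ft_force'].round(1),s['grip_width'],np.degrees(np.arctan2(R[1,1],R[0,1]))+90)
a=w['image'][:,120:440,::-1];b=cv2.resize(d['image'][60:200,220:340,::-1],(360,420),interpolation=cv2.INTER_CUBIC)
cv2.imwrite('pics/c5.png',np.hstack([a,b]))
```

```text
16.05 [0.48365441 0.21697753 0.06990499] [ 0.04  0.07  0.07 -0.1   0.02  0.04] [ 0.7 -0.6 -3.4] 0.05922328451768974 14.944292740797692
```

View pics/c5.png

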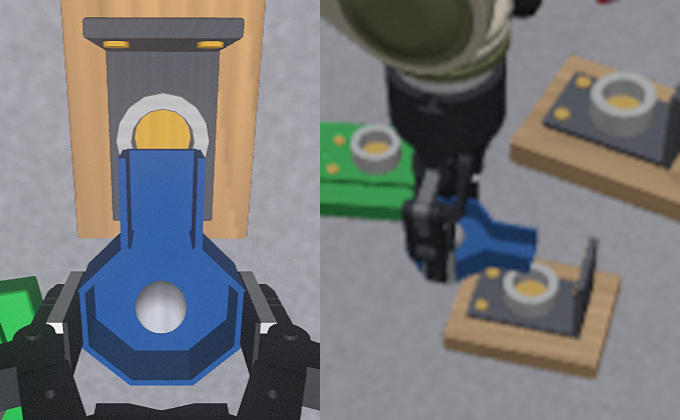

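The dish is held level with the ball centred at (160,307) in the left crop. The lip centre at u≈162 lines up with the cup centre at u≈163, and the leg is parallel to the lip. One numerical check of lip against cup before handing in.

Run:
```python
from h import *
W,S=load('w5'),load('s5');R=env.observe()['tool_rot'];P=env.observe()['position']
lip=P-R[:,2]*.059; lip[2]=P[2]-.0169+.015
cup=onz(W,283,139,.042)
print('lip',lip.round(4),'cup',cup.round(4),'lip-cup along/left/up mm',(1000*(lip-cup)@np.c_[-R[:,2],-R[:,1],[0,0,1]]).round(1))
print('lip seen: W z=.082 rim',onz(W,282,150,P[2]+.0131).round(4),'S',onz(S,290,143.3,.068).round(4),'scene proj of lip',np.round(proj(S,lip),1))
```

```text
lip [0.5407 0.2322 0.068 ] cup [0.5406 0.2323 0.042 ] lip-cup along/left/up mm [ 0.  -0.1 26. ]
lip seen: W z=.082 rim [0.5427 0.2333 0.083 ] S [0.5366 0.2374 0.068 ] scene proj of lip [290.5 145.6]
```

The checks agree to within a few millimetres, so I'm handing it in.

```bash
python3 -c "
from rig import env
print(env.close_job())"
```

```text
the job is handed in; nothing more can be done
None
```

The dish is held over the pivot's cup, level and still, with the ball in its middle; I handed the job in at about 16 s of the 51 s allowed. I gripped the 60 mm dish by its two free sides and lifted it. I then turned it about 63° to the pivot's measured heading of about 15°, carried it across and lowered it over the smaller, non-green pivot.

**Last checks:**
- **Lip over cup:** using the dish's given sizes and the arm's reading, the lip is within about 1 mm of the cup's axis and 26 mm above its mouth.
- **Lip as seen in the pictures:** the wrist view puts it about 2 mm from the axis. The coarse scene view puts it about 6 mm off, mostly from reading blurred pixels.
- **Heading:** the spout matches the pivot to about 0.5°.
- **Contact:** the wrist force was only the dish's weight (about 3 N) throughout the carry, so there was no sign of touching the pivot. I passed clear above the lock, hinge and screwdriver, but did not re-measure where they lie at the end.
- **Heights that disagreed:** the first two-view measurement gave heights 2–4 mm lower than stated (cup 38 against 42 mm, ball 19 against 21 mm). I used the stated heights for the final clearance.

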